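# Shift the jar carriage one hole along and hold its lock pin home

## Robot

A 6-joint arm with a two-finger parallel gripper is mounted at the origin on the work surface. World frame = base frame: x ahead of the robot, y to its left, z up, the work surface at z = 0. Lengths are in mm, angles in rad, forces in N, time in s.
With the tool pointing down it reaches from about 350 to 875 mm from the base axis. Payload 4.2 kg.
Tool frame: the origin (TCP) lies midway between the tips of the shut fingers; the grasp point (between the pads) lies 19 mm behind it; z points along the fingers, y is the direction in which the jaws open and shut (so a half turn about z gives the same grasp; the last joint's range is limited). The gripper opens to 85 mm and grips with 20 to 120 N. Pads are 22 mm wide; open, the fingers measure 114 mm over their backs; the gripper's body (76 mm by 85 mm) begins 54 mm behind the grasp point. The pads swing forward as they close: fully open they stand 13 mm farther back than shut.
Start: joints at [0.259, 0.385, 0.008, 0, -1.194, -0.259], TCP at [624.979, 0.025, 231.312] pointing down, gripper open.
Joint ranges: [-3.14, 3.14], [-1.21, 2.06], [-1.07, 1.41], [-3.16, 2.05], [-2.99, -0.16], [-3.1, 3.1]. Speed limits (rad/s): [2.79, 2.79, 3.14, 3.14, 3.14, 3.14].

## Interface

Orientations are given as a unit quaternion [x, y, z, w].
In Python, from bench import arm gives the robot as it stands. The module is installed in compiled form; this text tells all that it offers.
- The arm moves only by the tool drive_tool, never from a script. Its argument "moves" is a list that holds one entry, the list of rows, each a list of 7 numbers: the opening, from 0 (shut) to 1 (fully open), then the shift along the tool's x, y, z in m, then the turn, a rotation vector about the tool's x, y, z in rad. In form: [[[hand, dx, dy, dz, wx, wy, wz], ...]]. A call has 1 to 20 rows; each row shifts and turns the pose as measured when the row begins, along the tool's axes as they then stand; what a row does not reach is not made up. A row lasts 1/10 s, in which the tool goes at most 50 mm and 8.59 degrees, less where a joint would pass 70% of its speed; a pose out of reach is approached as far as the arm can. A call with a gripper value outside its range is refused whole. The fingers move at their own pace and stop on an object; the grip force is fixed at half the most. Time passes only in rows, so rows that do not move let the fingers close. It gives the time, the measured TCP pose, the force and the opening at its end, in the units of the state.
- arm.read_state(): the state, without advancing time (a new reading comes with each control period).
- arm.get_image(name): name is "scene" or "side" or "wrist"; returns (picture, depth): 400x640x3 uint8, red, green, blue; 400x640 float32, mm along the optical axis (not along the pixel's ray), 0 where there is no reading.
- arm.camera_params(name): a dict with "fov_y" (degrees; the focal length in pixels is half the picture's height over the tangent of half this angle, whatever the lens; pixels are square), "cx", "cy" (the principal point, pixels), "world_from_camera" (4x4, takes a point from camera to world coordinates); the wrist camera has in their place "T_tool_cam" (4x4, takes a point from camera to tool coordinates, whose origin is the TCP and whose axes are the flange's). Camera axes: x right, y down, z forward; pixel columns grow to the right and rows downward; lengths in mm; the calibration is good to about 2 mm. A picture is of the moment at which its call begins: read the wrist's pose just before it. camera_params takes no time and is no camera call.
- arm.job_done(): hands the job in, once; it reports no verdict.
The state is a dict: "clock": time; "joints": joint angles; "joint_vel": joint speeds; "joint_efforts": joint torques, N m; "position": TCP position; "ee_rot": TCP orientation; "contact_force": force on the tool from outside, world axes, zero at the start; "wrist_torque": the same for the moment, N m; "gripper_width": finger opening in mm.
Only numpy, scipy, OpenCV 4.12 (cv2) and the standard library are available. Lean on these libraries where they do the work, as an engineer would, in place of code of your own. Each camera call takes 0.05 s, during which the arm holds its last target.

## Task

On the perforated rail, pull up the carriage's black lock knob, slide the carriage along to the next hole on the side where the funnel stands, so that the glass jar is under the funnel, and let the pin down into that hole. The pin's spring is worn and leaves it riding a few millimetres high, so press the knob fully home and finish while still holding it down there; keep the jar upright in its cradle and leave the tub, the lidded jar and the scoop where they are.

Things in the scene. Friction and masses are not known exactly. Their poses are not given: they have to be found in the camera images.
- rail: Fixed aluminium bar, 380 mm long (along its y), 30 mm wide, its top 45 mm above the bench, on two feet. Origin: on the bench surface under the middle of the bar. Its y axis runs along the bar, z is up, and its x axis points to the side of the jar and the stands. Five pin holes in its top, 14 mm wide along the bar and 16 mm deep, lie at y = -120, -60, 0, 60 and 120 mm. The rail's place and its yaw (within 0.3 rad either way) vary from start to start.
- carriage (a joint): Grey saddle, 76 mm long along the bar and 56 mm wide, top 60 mm above the bench, sliding on the bar (friction about 1.5 N, carriage 0.5 kg). Value: metres along the rail's y axis; 0 = over the middle hole, where it starts locked; 0.06 or -0.06 = over the next holes. It can only move while the pin is clear of the hole. From its +x side it carries a round cradle, rim 39 mm above the bench, with its axis 150 mm from the plunger axis.
- plunger (a joint): Spring lock pin, 10 mm thick with a round tip, standing upright in the middle of the saddle under the black knob and moving with the carriage. Value: metres lifted; 0 = fully home (16 mm into the hole, a hard stop), about 0.005 = where the worn spring leaves it, 0.016 = tip clear of the bar, 0.024 = upper stop. Spring 500 N/m: about 2.5 N pressing down to hold it home, about 6 N pulling up to hold it at 0.018.
- knob: The black round knob on top of the lock pin, 30 mm in diameter and 31 mm high, waisted slightly at the foot. Origin: centre of its underside; this is 77 mm above the bench when the pin is home (82 mm at the start) and rises with the pin. Under it is a steel boss 24 mm in diameter, top 74 mm above the bench.
- knob_grip (a point): Centre of the knob, 16.5 mm above its underside, 14.5 mm below its top: where to grip it. Axes as the rail's.
- jar_center (a point): Centre, half-way up, of the open clear glass jar, 60 mm in diameter, 70 mm high, 0.12 kg, standing loose in the carriage's cradle (2 to 3 mm of play); its rim is 91 mm above the bench.
- cradle_seat (a point): Point on the cradle's axis, moving with the carriage, where the jar's centre is when it sits properly in the cradle.
- funnel_outlet (a point): Lower end of the white funnel's spout, 104 mm above the bench. The funnel (70 mm wide on top, rim 176 mm above the bench) hangs in a ring on a fixed stand with an upright rod 85 mm beyond it. It lies straight over the place of the jar when the carriage is at one of the two next holes, on either the +y or the -y side.
- ring_center (a point): Centre of the empty ring (62 mm wide, 150 mm above the bench) of the other, otherwise equal stand, over the jar's place at the next hole on the opposite side. Not the target.
- tub_mark (a point): Bystander: white tub, 68 mm wide, 115 mm high, black cap, loose. Origin: centre of its underside.
- sample_jar_mark (a point): Bystander: lidded glass jar, 64 mm wide, 80 mm high, dark lid, loose. Origin: centre of its underside.
- scoop_mark (a point): Bystander: steel scoop spoon, 190 mm long, lying on the bench, loose. Origin: centre of its underside.
Mind the look-alikes: they are no part of the job. What is shaped like the part that bears funnel_outlet but blue or red is not meant.

How it is judged (in metres and radians):
On the way, in this order (a step that is already met when the one before it is completed fails the run):
1. the pin is pulled clear of its hole (value of joint plunger above 0.0155 m), for 0.1 s.
2. the carriage brings the jar under the funnel (horizontal distance between jar_center and funnel_outlet below 0.014 m), for 0.1 s.
At the end, for the whole second after the job is handed in: The pin is within 2.5 mm of fully home in the hole under the funnel side (cradle axis within 7 mm and jar within 12 mm of the spout), the jar upright (within 0.15 rad) and seated in its cradle within 10 mm, and the gripper still bears on the knob with more than 1 N (value of joint plunger below 0.0025 m and horizontal distance between cradle_seat and funnel_outlet below 0.007 m and horizontal distance between jar_center and funnel_outlet below 0.012 m and distance between jar_center and cradle_seat below 0.01 m and angle between jar_center's own z axis and vertical below 0.15 rad and contact force between the fingers and knob above 1 N); the arm keeps its last pose, push and grip.
It fails at once if the jar is tipped or thrown out of its cradle (angle between jar_center's own z axis and vertical above 0.5 rad or distance between jar_center and cradle_seat above 0.03 m).
It fails at once if the tub is displaced (distance of tub_mark from where it was at the start of the episode above 0.03 m).
It fails at once if the lidded jar is displaced (distance of sample_jar_mark from where it was at the start of the episode above 0.03 m).
It fails at once if the scoop is displaced (distance of scoop_mark from where it was at the start of the episode above 0.03 m).
It also fails if it takes over 40 s, if anything falls off the work surface, if the arm or the gripper's body presses on something with over 40 N, if the wrist force passes 120 N, or if a joint passes its speed limit or range.

## Working session

There is one attempt and no reset: what is moved stays moved. The work goes in short steps, Python scripts to look and compute and a tool call to move; the robot and the scene stay as the last step left them, time stands still between calls to the robot, and variables do not carry over. Pictures are saved under pics/ and viewed, and the job is handed in when it is done.

Besides the shell and the picture viewer there is one more tool, called after "Emit:" by a JSON object that holds its "api" and its "payload". drive_tool: Moves the arm, as the interface text tells. Its arguments: {"type":"object","properties":{"moves":{"type":"array","items":{"type":"array","items":{"type":"array","items":{"type":"number"}}}}},"required":["moves"]}

```bash
mkdir -p pics; cat > h.py <<'E'
from bench import arm
import numpy as np, cv2, json
def K(n):
    p=arm.camera_params(n); f=200/np.tan(np.radians(p['fov_y'])/2); return f,p['cx'],p['cy'],p
def snap(n):
    s=arm.read_state(); im,d=arm.get_image(n); np.savez('pics/'+n+'.npz',im=im,d=d,pos=s['position'],q=s['ee_rot']); return s,im,d
def save(im,name): cv2.imwrite('pics/'+name+'.png',cv2.cvtColor(im,cv2.COLOR_RGB2BGR))
E
python3 - <<'E'
from h import *
for n in('scene','side','wrist'):
    s,im,d=snap(n); save(im,n+'0'); p=arm.camera_params(n); print(n,{k:np.round(v,3).tolist() if not isinstance(v,str) else v for k,v in p.items()})
print(arm.read_state())
E
```

```text
scene {'fov_y': 45.096, 'cx': 322.267, 'cy': 198.418, 'world_from_camera': [[0.759, 0.446, -0.475, 1079.665], [0.651, -0.509, 0.562, -630.579], [0.009, -0.736, -0.677, 957.47], [0.0, 0.0, 0.0, 1.0]]}
side {'fov_y': 57.4, 'cx': 322.376, 'cy': 199.761, 'world_from_camera': [[0.999, -0.016, 0.034, 447.01], [-0.034, -0.75, 0.661, -537.85], [0.015, -0.661, -0.75, 802.102], [0.0, 0.0, 0.0, 1.0]]}
wrist {'fov_y': 60.682, 'cx': 321.913, 'cy': 196.528, 'T_tool_cam': [[-0.0, -0.96, -0.28, 71.96], [1.0, -0.001, 0.0, 0.553], [-0.001, -0.28, 0.96, -142.979], [0.0, 0.0, 0.0, 1.0]]}
{'clock': 0.15, 'joints': array([ 2.58613636e-01,  3.85355040e-01,  6.93940531e-03, -3.19487980e-04,
       -1.19401025e+00, -2.58582285e-01]), 'joint_vel': array([-0.00190517, -0.00279731,  0.00246576,  0.00214221,  0.00019371,
        0.00146594]), 'joint_efforts': array([-6.03353892e-04, -3.92678475e+01,  1.88581592e+01,  4.18858320e+00,
       -3.39302780e-03,  5.70479813e-06]), 'position': array([6.24559224e+02, 1.40253372e-02, 2.30492600e+02]), 'ee_rot': array([-7.07075976e-01,  7.07137100e-01,  5.38005317e-04, -6.29656509e-04]), 'contact_force': array([0.23877711, 0.2834804 , 0.12725055]), 'wrist_torque': array([ 0.072299  , -0.06668039,  0.03210735]), 'gripper_width': 85.53919869684425}
```

View pics/scene0.png

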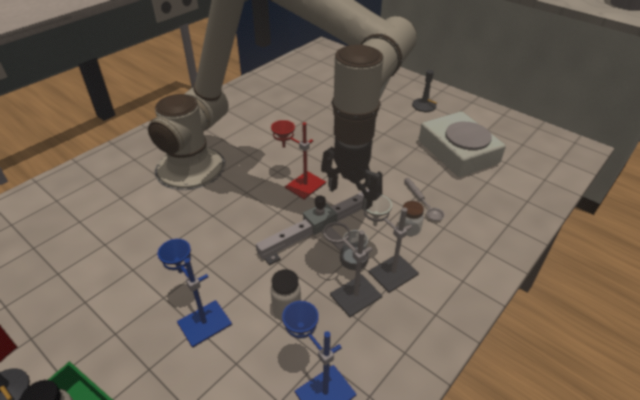

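View pics/side0.png

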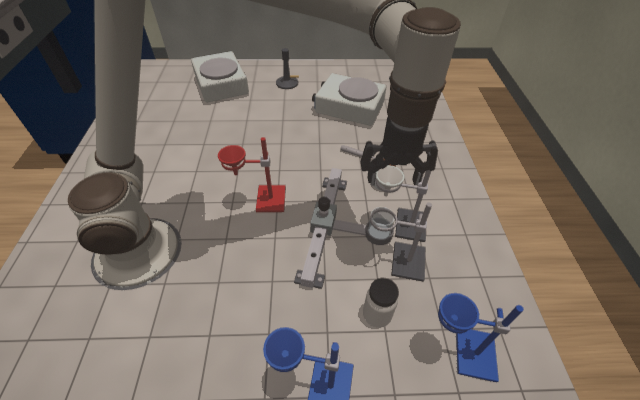

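View pics/wrist0.png

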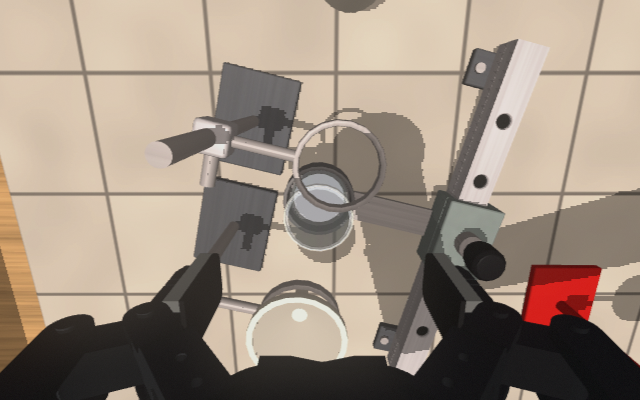

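```bash
cat >> h.py <<'E'
from scipy.spatial.transform import Rotation as R
def ray(n,u,v,pos=None,q=None):
    f,cx,cy,p=K(n)
    if n=='wrist':
        T=np.eye(4);T[:3,:3]=R.from_quat(q).as_matrix();T[:3,3]=pos;T=T@np.array(p['T_tool_cam'])
    else: T=np.array(p['world_from_camera'])
    d=T[:3,:3]@np.array([(u-cx)/f,(v-cy)/f,1]); return T[:3,3],d
def plane(n,u,v,z,**k):
    o,d=ray(n,u,v,**k); return o+d*(z-o[2])/d[2]
def tri(rs):
    A=np.zeros((3,3));b=np.zeros(3)
    for o,d in rs:
        d=d/np.linalg.norm(d);P=np.eye(3)-np.outer(d,d);A+=P;b+=P@o
    x=np.linalg.solve(A,b); return x,[np.linalg.norm(np.cross(x-o,d/np.linalg.norm(d))) for o,d in rs]
E
python3 - <<'E'
from h import *
w=np.load('pics/wrist.npz');k=dict(pos=w['pos'],q=w['q'])
H=[np.round(plane('wrist',*uv,45,**k),1) for uv in((503,121),(480,181),(422,330))]
print(H, np.arctan2(*(-(H[2]-H[0])[:2]*[1,-1])), [w['d'][v,u] for u,v in((515,121),(520,150))])
for n,b in(('scene',(260,110,460,310)),('side',(280,130,460,290))):
    im=np.load(f'pics/{n}.npz')['im'];x0,y0,x1,y1=b
    s=min(800/(x1-x0),600/(y1-y0));s=int(s); save(cv2.resize(im[y0:y1,x0:x1],None,fx=s,fy=s,interpolation=cv2.INTER_CUBIC),n+'0c');print(n,s,b)
im=w['im'][200:400,240:540];save(cv2.resize(im,None,fx=2.5,fy=2.5,interpolation=2),'wrist0c')
E
```

```text
[array([452.9, -50. ,  45. ]), array([467.1,   8. ,  45. ]), array([510.4, 181.1,  45. ])] -0.24385838658156817 [np.float32(320.91754), np.float32(372.8156)]
scene 3 (260, 110, 460, 310)
side 3 (280, 130, 460, 290)
```

View pics/scene0c.png

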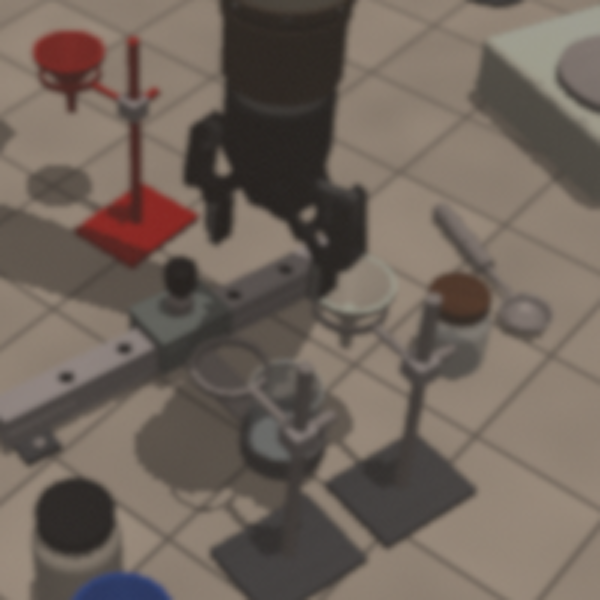

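View pics/side0c.png

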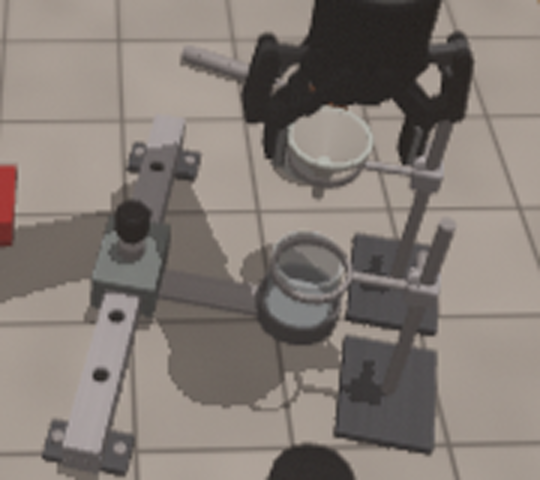

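View pics/wrist0c.png

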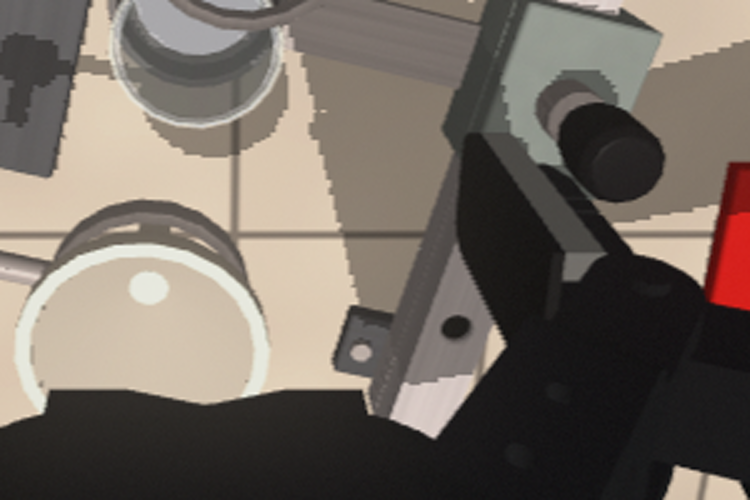

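```bash
python3 - <<'E'
from h import *
w=np.load('pics/wrist.npz');k=dict(pos=w['pos'],q=w['q'])
def t(a,b,c): return tri([ray('wrist',*a,**k),ray('scene',*b),ray('side',*c)])
kn=t((490.8,267.2),(320.7,198.3),(324.3,200.7));fu=t((297,334),(379,206),(390,176));ri=t((340,164),(260+231/3,110+367/3),(280+311/3,130+264/3))
for x in(kn,fu,ri): print(np.round(x[0],1),np.round(x[1],1))
print('wrist plane', plane('wrist',490.8,267.2,113,**k),plane('wrist',297,334,176,**k), 'hole mid est',[453+ (510.4-452.9)/2, ])
yaw=-0.2438; ax=np.array([np.cos(yaw),np.sin(yaw)]);ay=np.array([-np.sin(yaw),np.cos(yaw)])
v=(fu[0]-kn[0])[:2]; print('funnel rel knob in rail',v@ax,v@ay)
E
```

```text
[482.9  66.6 113.6] [1.7 2.  1. ]
[643.7  93.4 167.4] [3.4 1.4 2.1]
[613.7 -28.1 154.5] [2.7 2.3 2. ]
wrist plane [480.80082212  66.41369002 113.        ] [640.76212546  83.13227132 176.        ] hole mid est [481.75]
funnel rel knob in rail 149.63145140257976 64.85709272819197
```

Emit:
{"api": "drive_tool", "payload": {"moves": [[[1, -0.016, 0.036, 0, 0, 0, 0.06], [1, -0.016, 0.036, 0, 0, 0, 0.06], [1, -0.017, 0.036, 0, 0, 0, 0.06], [1, -0.017, 0.036, 0, 0, 0, 0.06], [1, 0, 0, 0, 0, 0, 0]]]}}

```text
clock: 0.65
position: [482.7, 79.9, 226.6]
ee_rot: [-0.612, 0.791, 0.002, -0.004]
contact_force: [1.5, -0.1, 0.2]
gripper_width: 85.5
```

```bash
cat > st.py <<'E'
from h import *
def go(tx,ty,tz,yaw=-0.2438):
    s=arm.read_state();q=R.from_quat(s['ee_rot']);M=q.as_matrix()
    # desired: tool x=-rail y, tool y=-rail x, z down
    ax=np.array([np.cos(yaw),np.sin(yaw),0]);ay=np.array([-np.sin(yaw),np.cos(yaw),0])
    D=np.stack([-ay,-ax,[0,0,-1]],1)
    print('t',round(s['clock'],2),'pos',np.round(s['position'],1),'F',np.round(s['contact_force'],1),'w',round(s['gripper_width'],1))
    print('tool shift mm',np.round(M.T@(np.array([tx,ty,tz])-s['position']),1),'rotvec',np.round(R.from_matrix(M.T@D).as_rotvec(),3))
E
python3 - <<'E'
from st import *
go(482,66,150)
s,im,d=snap('wrist');save(im,'wrist1')
E
```

```text
t 0.65 pos [482.7  79.9 226.6] F [ 1.5 -0.1  0.2] w 85.5
tool shift mm [13.4 -3.4 76.6] rotvec [ 0.007 -0.003 -0.01 ]
```

View pics/wrist1.png

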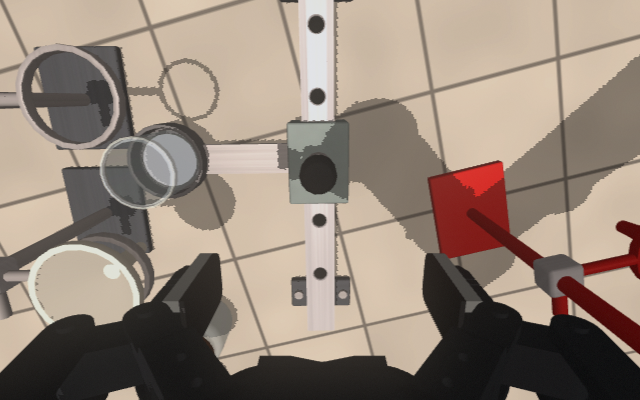

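```bash
python3 - <<'E'
from h import *
w=np.load('pics/wrist.npz');k=dict(pos=w['pos'],q=w['q'])
im=w['im'][100:300,220:420];save(cv2.resize(im,None,fx=3,fy=3,interpolation=2),'wrist1c')
kn=plane('wrist',319,172,113,**k);rb=plane('wrist',472,212,0,**k)
yaw=-0.2438; ax=np.array([np.cos(yaw),np.sin(yaw)]);ay=np.array([-np.sin(yaw),np.cos(yaw)])
h=[plane('wrist',u,v,45,**k) for u,v in((316,24),(317.5,96),(319.5,220),(320,273))]
print(kn,rb,'red rel',(rb-kn)[:2]@ax,(rb-kn)[:2]@ay,np.round(h,1))
print(tri([ray('wrist',319,172,**k),ray('scene',320.7,198.3),ray('side',324.3,200.7)]))
# red depth points
m=(w['im'][...,0]>120)&(w['im'][...,1]<60)&(w['d']>0)
v,u=np.nonzero(m)
P=np.array([ (lambda o,d:o+d*w['d'][b,a])(*ray('wrist',a,b,**k)) for a,b in list(zip(u,v))[::40]])
P=P[P[:,2]>30];r=(P[:,:2]-kn[:2]);print(np.c_[r@ax,r@ay,P[:,2]][::6].round())
E
```

```text
[479.26785205  62.96786547 113.        ] [327.80082485 175.60303528   0.        ] red rel -174.1770252180423 72.74136164414676 [[452.4 -49.8  45. ]
 [466.3   8.2  45. ]
 [495.  124.8  45. ]
 [509.6 182.4  45. ]]
(array([482.13595749,  65.60124464, 113.15964165]), [np.float64(3.8617010647137766), np.float64(3.293945073810148), np.float64(0.7698626847786488)])
[[-222.   56.  155.]
 [-195.   65.  155.]]
```

View pics/wrist1c.png

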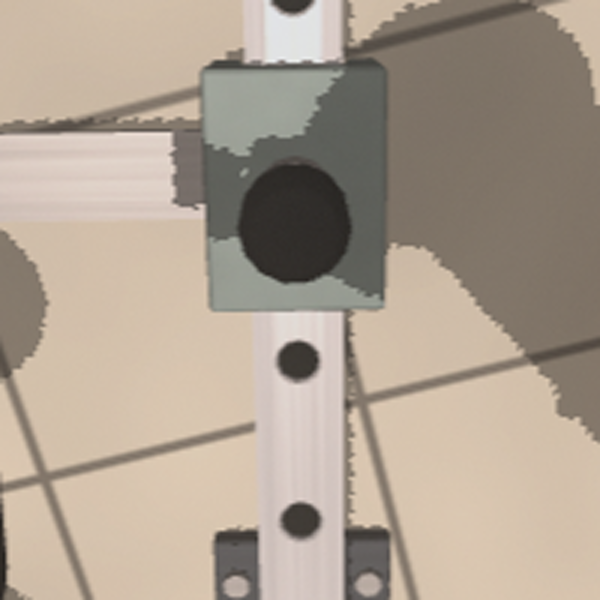

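Emit:
{"api": "drive_tool", "payload": {"moves": [[[1, 0.013, -0.002, 0.01, 0.007, -0.003, -0.01], [1, 0, 0, 0.03, 0, 0, 0], [1, 0, 0, 0.03, 0, 0, 0], [1, 0, 0, 0, 0, 0, 0]]]}}

```text
clock: 1.1
position: [486.7, 65.7, 156.3]
ee_rot: [-0.617, 0.787, -0.002, 0.003]
contact_force: [0.3, -0.3, -1.0]
gripper_width: 85.6
```

```bash
python3 - <<'E'
from st import *
go(481,66,79,-0.242)
s,im,d=snap('wrist');save(im,'wrist2')
E
```

```text
t 1.1 pos [486.7  65.7 156.3] F [ 0.3 -0.3 -1. ] w 85.6
tool shift mm [ 1.3  6.1 77.3] rotvec [-0.006  0.002  0.   ]
```

View pics/wrist2.png

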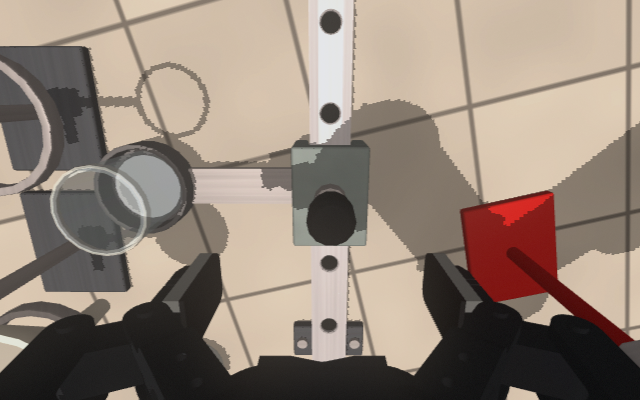

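Emit:
{"api": "drive_tool", "payload": {"moves": [[[1, 0.001, 0.005, 0.025, -0.006, 0.002, 0], [1, 0, 0, 0.025, 0, 0, 0], [1, 0, 0, 0.02, 0, 0, 0], [1, 0, 0, 0, 0, 0, 0]]]}}

```text
clock: 1.55
position: [491.9, 67.7, 93.2]
ee_rot: [-0.617, 0.787, -0.004, 0.008]
contact_force: [0.5, 0.2, 0.4]
gripper_width: 85.6
```

```bash
python3 - <<'E'
from st import *
go(481,66,79,-0.242)
s,im,d=snap('wrist');save(im,'wrist3')
s,im,d=snap('side');save(cv2.resize(im[130:290,240:460],None,fx=3,fy=3,interpolation=2),'side3')
E
```

```text
t 1.55 pos [491.9  67.7  93.2] F [0.5 0.2 0.4] w 85.6
tool shift mm [ 4.4 10.4 14. ] rotvec [-0.017  0.009  0.002]
```

View pics/wrist3.png

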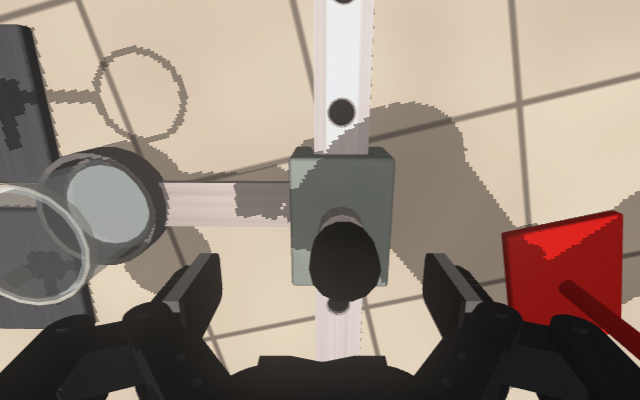

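View pics/side3.png

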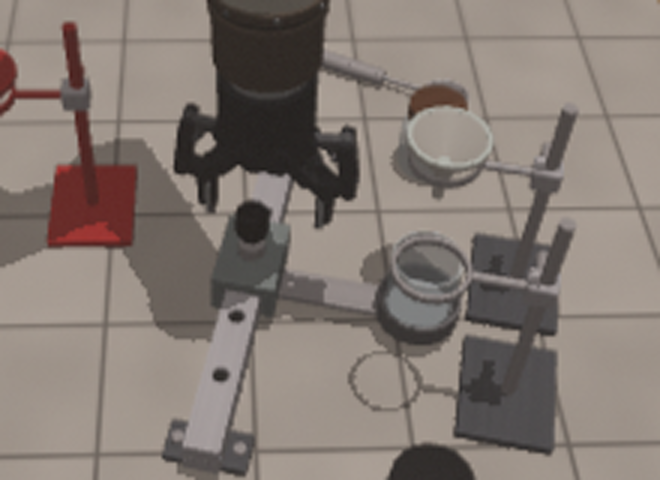

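Emit:
{"api": "drive_tool", "payload": {"moves": [[[1, 0.004, 0.01, 0, -0.017, 0.009, 0.002], [1, 0, 0, 0, 0, 0, 0]]]}}

```text
clock: 1.85
position: [484.3, 67.5, 98.2]
ee_rot: [-0.617, 0.787, -0.001, 0.004]
contact_force: [0.7, -0.1, 0.4]
gripper_width: 85.3
```

```bash
python3 - <<'E'
from st import *
go(481,66,79,-0.242)
s,im,d=snap('wrist');save(im,'wrist4');go(481,66,79,-0.242)
E
```

```text
t 1.85 pos [484.3  67.5  98.2] F [ 0.7 -0.1  0.4] w 85.3
tool shift mm [ 2.3  3.  19.1] rotvec [-0.007  0.005  0.001]
t 1.9 pos [485.1  67.8  98.5] F [0.2 0.6 0.3] w 85.4
tool shift mm [ 2.8  3.8 19.4] rotvec [-0.009  0.006  0.002]
```

View pics/wrist4.png

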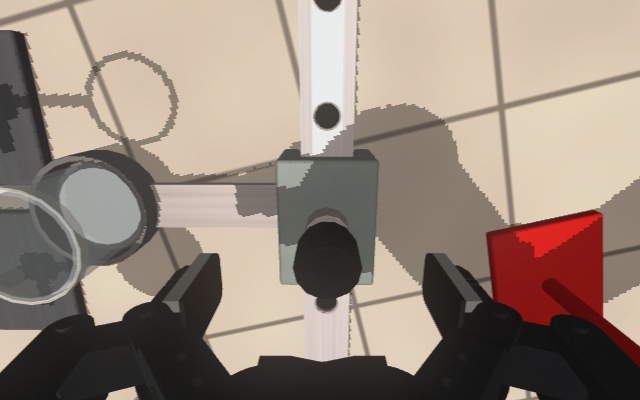

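Emit:
{"api": "drive_tool", "payload": {"moves": [[[1, 0.003, 0.004, 0.009, -0.009, 0.006, 0.002], [1, 0, 0, 0.009, 0, 0, 0], [1, 0, 0, 0, 0, 0, 0]]]}}

```text
clock: 2.2
position: [480.8, 66.0, 80.6]
ee_rot: [-0.617, 0.787, -0.0, 0.001]
contact_force: [-0.4, -0.2, -0.6]
gripper_width: 85.4
```

```bash
python3 - <<'E'
from st import *
go(481,66,79,-0.242)
s,im,d=snap('wrist');save(im,'wrist5');go(481,66,79,-0.242)
E
```

```text
t 2.2 pos [480.8  66.   80.6] F [-0.4 -0.2 -0.6] w 85.4
tool shift mm [-0.  -0.2  1.6] rotvec [-0.002  0.001 -0.   ]
t 2.25 pos [481.1  66.1  81. ] F [-0.2  0.8 -1. ] w 85.3
tool shift mm [0.2 0.1 2. ] rotvec [-0.002  0.002 -0.   ]
```

View pics/wrist5.png

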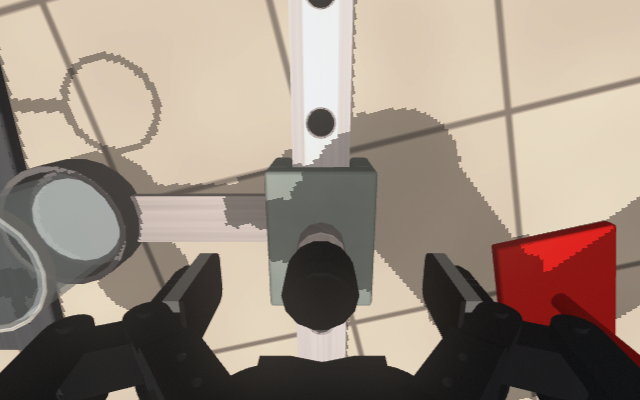

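Knob is centred (320,290) between the pads (220 / 425). Close.

Emit:
{"api": "drive_tool", "payload": {"moves": [[[0, 0, 0, 0.001, 0, 0, 0], [0, 0, 0, 0, 0, 0, 0], [0, 0, 0, 0, 0, 0, 0], [0, 0, 0, 0, 0, 0, 0], [0, 0, 0, 0, 0, 0, 0], [0, 0, 0, 0, 0, 0, 0], [0, 0, 0, 0, 0, 0, 0], [0, 0, 0, 0, 0, 0, 0]]]}}

```text
clock: 3.05
position: [481.7, 66.2, 80.0]
ee_rot: [-0.617, 0.787, -0.001, 0.001]
contact_force: [0.5, -0.4, -0.5]
gripper_width: 28.2
```

```bash
python3 - <<'E'
from st import *
go(481,66,95,-0.242)
s,im,d=snap('wrist');save(im,'wrist6')
E
```

```text
t 3.05 pos [481.7  66.2  80. ] F [ 0.5 -0.4 -0.5] w 28.2
tool shift mm [  0.3   0.6 -15. ] rotvec [-0.003  0.001  0.   ]
```

View pics/wrist6.png

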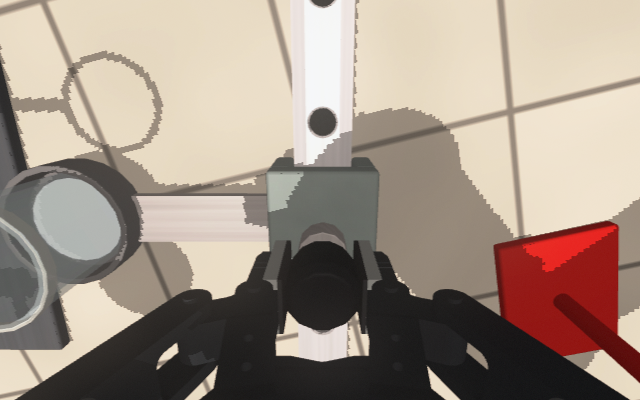

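Emit:
{"api": "drive_tool", "payload": {"moves": [[[0, 0, 0, -0.006, 0, 0, 0], [0, 0, 0, -0.006, 0, 0, 0], [0, 0, 0, -0.003, 0, 0, 0], [0, 0, 0, 0, 0, 0, 0]]]}}

```text
clock: 3.5
position: [481.6, 66.2, 94.7]
ee_rot: [-0.616, 0.787, -0.0, 0.001]
contact_force: [4.0, 0.1, -7.6]
gripper_width: 28.4
```

```bash
python3 - <<'E'
from st import *
go(481+60*np.sin(.242),66+60*np.cos(.242),94.5,-0.242)
s,im,d=snap('side');save(cv2.resize(im[130:290,240:460],None,fx=3,fy=3,interpolation=2),'side7')
s,im,d=snap('wrist');save(im,'wrist7')
E
```

```text
t 3.5 pos [481.6  66.2  94.7] F [ 4.   0.1 -7.6] w 28.4
tool shift mm [-59.7   0.6   0.3] rotvec [-0.002  0.002 -0.001]
```

View pics/side7.png

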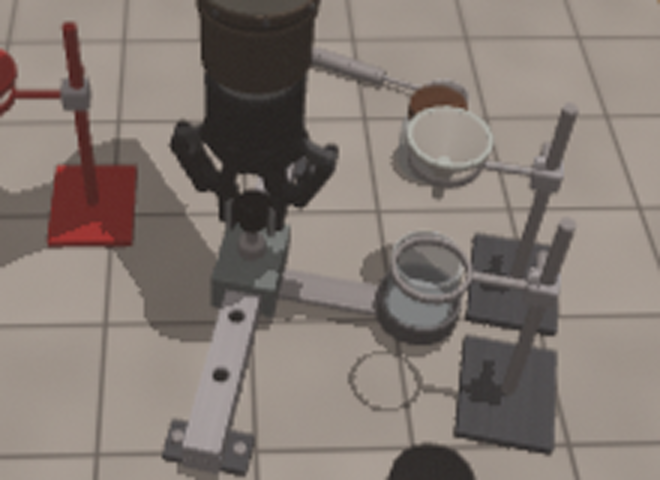

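View pics/wrist7.png

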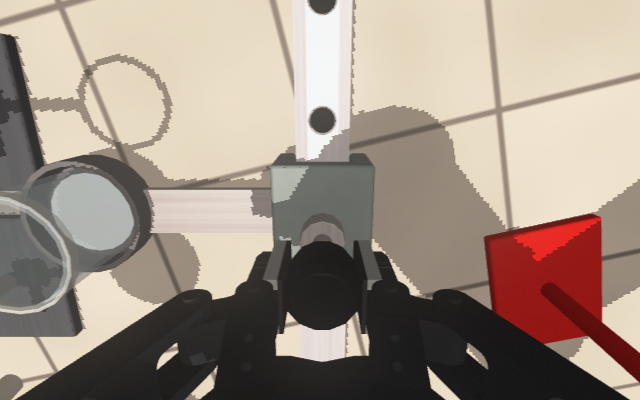

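Emit:
{"api": "drive_tool", "payload": {"moves": [[[0, -0.003, 0, 0, 0, 0, 0], [0, -0.005, 0, 0, 0, 0, 0], [0, -0.005, 0, 0, 0, 0, 0], [0, -0.005, 0, 0, 0, 0, 0], [0, -0.005, 0, 0, 0, 0, 0]]]}}

```text
clock: 4.1
position: [487.0, 88.3, 93.5]
ee_rot: [-0.616, 0.788, -0.001, -0.0]
contact_force: [4.2, -2.0, -6.4]
gripper_width: 28.2
```

```bash
python3 - <<'E'
from st import *
go(481+60*np.sin(.242),66+60*np.cos(.242),94.5,-0.242)
s,im,d=snap('side');save(cv2.resize(im[130:290,240:460],None,fx=3,fy=3,interpolation=2),'side8')
E
```

```text
t 4.1 pos [487.   88.3  93.5] F [ 4.2 -2.  -6.4] w 28.2
tool shift mm [-36.9   0.5  -1. ] rotvec [-0.001 -0.002 -0.001]
```

View pics/side8.png

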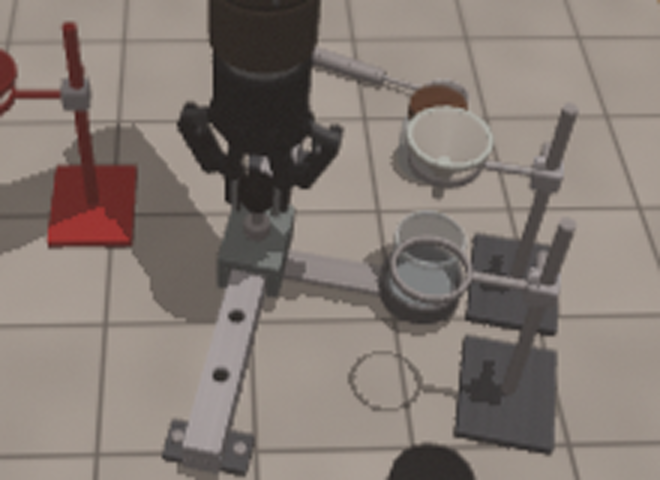

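The carriage moves with the arm and the jar stays upright. I'll continue.

Emit:
{"api": "drive_tool", "payload": {"moves": [[[0, -0.005, 0, -0.001, 0, 0, 0], [0, -0.005, 0, 0, 0, 0, 0], [0, -0.005, 0, 0, 0, 0, 0], [0, -0.005, 0, 0, 0, 0, 0], [0, -0.005, 0, 0, 0, 0, 0], [0, -0.005, 0, 0, 0, 0, 0], [0, -0.005, 0, 0, 0, 0, 0], [0, 0, 0, 0, 0, 0, 0]]]}}

```text
clock: 4.95
position: [496.4, 126.3, 94.1]
ee_rot: [-0.617, 0.787, -0.001, -0.0]
contact_force: [3.1, -0.0, -6.3]
gripper_width: 28.2
```

```bash
python3 - <<'E'
from st import *
go(481.6+60*np.sin(.242),66.2+60*np.cos(.242),94.5,-0.242)
E
```

```text
t 4.95 pos [496.4 126.3  94.1] F [ 3.1 -0.  -6.3] w 28.2
tool shift mm [ 1.9 -0.1 -0.4] rotvec [-0.001 -0.001 -0.   ]
```

Emit:
{"api": "drive_tool", "payload": {"moves": [[[0, 0.002, 0, 0, 0, 0, 0], [0, 0, 0, 0, 0, 0, 0]]]}}

```text
clock: 5.15
position: [496.1, 125.2, 94.1]
ee_rot: [-0.617, 0.787, -0.0, 0.0]
contact_force: [4.4, -2.4, -7.3]
gripper_width: 28.3
```

```bash
python3 - <<'E'
from st import *
go(481.6+60*np.sin(.242),66.2+60*np.cos(.242),75,-0.242)
s,im,d=snap('side');save(cv2.resize(im[130:290,240:460],None,fx=3,fy=3,interpolation=2),'side9')
s,im,d=snap('wrist');save(im,'wrist9')
E
```

```text
t 5.15 pos [496.1 125.2  94.1] F [ 4.4 -2.4 -7.3] w 28.3
tool shift mm [ 0.7 -0.1 19.1] rotvec [-0.001  0.     0.   ]
```

View pics/side9.png

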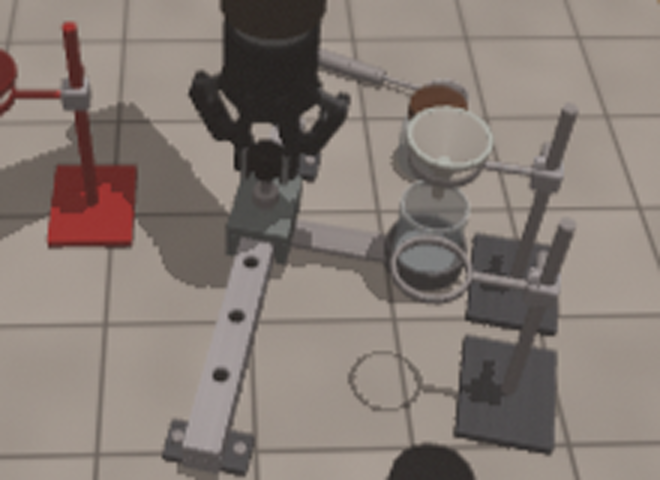

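View pics/wrist9.png

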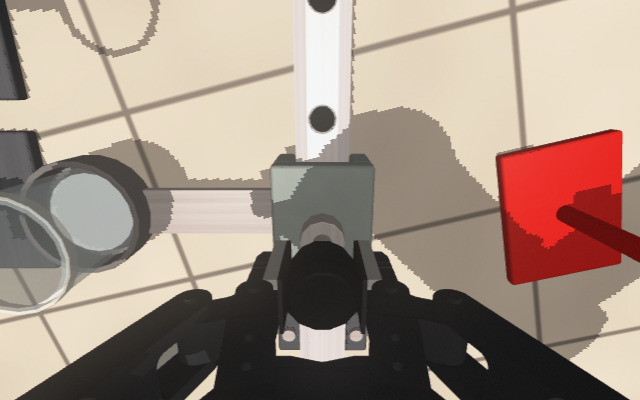

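Emit:
{"api": "drive_tool", "payload": {"moves": [[[0, 0.001, 0, 0.004, 0, 0, 0], [0, 0, 0, 0.004, 0, 0, 0], [0, 0, 0, 0.003, 0, 0, 0], [0, 0, 0, 0, 0, 0, 0]]]}}

```text
clock: 5.65
position: [496.0, 124.4, 83.6]
ee_rot: [-0.617, 0.787, -0.0, 0.001]
contact_force: [1.7, 0.5, -2.0]
gripper_width: 28.3
```

```bash
python3 - <<'E'
from st import *
go(481.6+60*np.sin(.242),66.2+60*np.cos(.242),75,-0.242)
E
```

```text
t 5.65 pos [496.  124.4  83.6] F [ 1.7  0.5 -2. ] w 28.3
tool shift mm [-0.1  0.1  8.6] rotvec [-0.002  0.001  0.   ]
```

Emit:
{"api": "drive_tool", "payload": {"moves": [[[0, 0, 0, 0.004, 0, 0, 0], [0, 0, 0, 0.004, 0, 0, 0], [0, 0, 0, 0.001, 0, 0, 0], [0, 0, 0, 0, 0, 0, 0]]]}}

```text
clock: 6.05
position: [496.1, 124.4, 75.6]
ee_rot: [-0.617, 0.787, -0.001, 0.001]
contact_force: [-1.2, -0.2, 1.9]
gripper_width: 28.1
```

```bash
python3 - <<'E'
from st import *
go(481.6+60*np.sin(.242),66.2+60*np.cos(.242),75,-0.242)
E
```

```text
t 6.05 pos [496.1 124.4  75.6] F [-1.2 -0.2  1.9] w 28.1
tool shift mm [-0.1  0.1  0.6] rotvec [-0.002  0.001  0.001]
```

Emit:
{"api": "drive_tool", "payload": {"moves": [[[0, 0, 0, 0.0015, 0, 0, 0], [0, 0, 0, 0.001, 0, 0, 0]]]}}

```text
clock: 6.25
position: [496.1, 124.3, 74.9]
ee_rot: [-0.617, 0.787, -0.001, 0.001]
contact_force: [-3.5, 0.2, 11.1]
gripper_width: 28.0
```

Emit:
{"api": "drive_tool", "payload": {"moves": [[[0, 0, 0, 0.001, 0, 0, 0], [0, 0, 0, 0.0005, 0, 0, 0]]]}}

```text
clock: 6.45
position: [496.1, 124.4, 75.0]
ee_rot: [-0.617, 0.787, -0.001, 0.001]
contact_force: [-0.3, -1.1, 2.4]
gripper_width: 27.9
```

```bash
python3 - <<'E'
from st import *
go(481.6+60*np.sin(.242),66.2+60*np.cos(.242),75,-0.242)
s,im,d=snap('side');save(cv2.resize(im[130:290,240:460],None,fx=3,fy=3,interpolation=2),'sidea')
s,im,d=snap('wrist');save(im,'wrista')
s,im,d=snap('scene');save(cv2.resize(im[110:310,260:460],None,fx=3,fy=3,interpolation=2),'scenea')
go(481.6+60*np.sin(.242),66.2+60*np.cos(.242),75,-0.242)
E
```

```text
t 6.45 pos [496.1 124.4  75. ] F [-0.3 -1.1  2.4] w 27.9
tool shift mm [-0.1  0.1 -0. ] rotvec [-0.003  0.001  0.002]
t 6.6 pos [496.1 124.4  74.9] F [-2.5 -0.7  5.8] w 27.9
tool shift mm [-0.1  0.2 -0.1] rotvec [-0.003  0.001  0.002]
```

View pics/sidea.png

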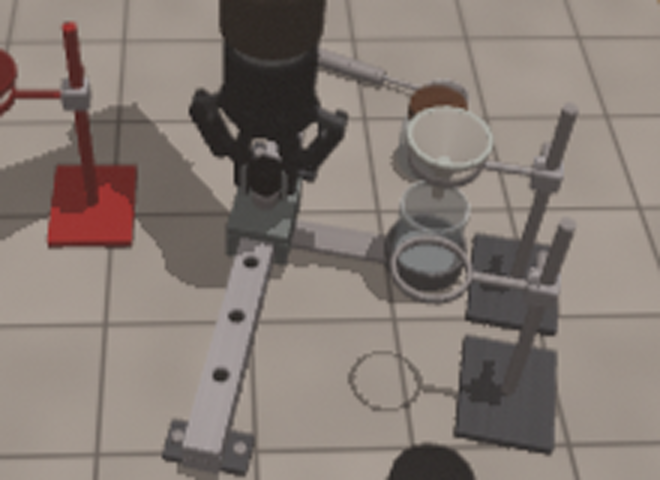

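View pics/wrista.png

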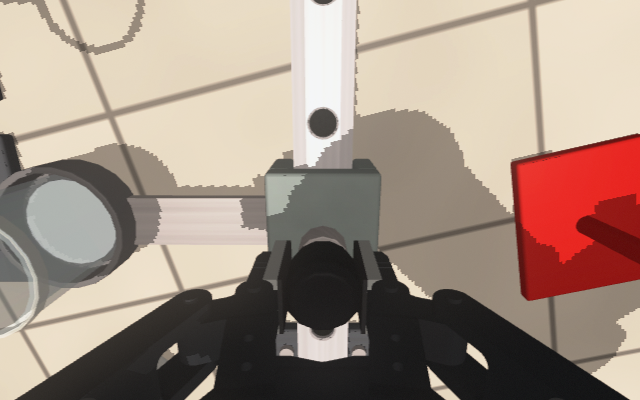

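View pics/scenea.png

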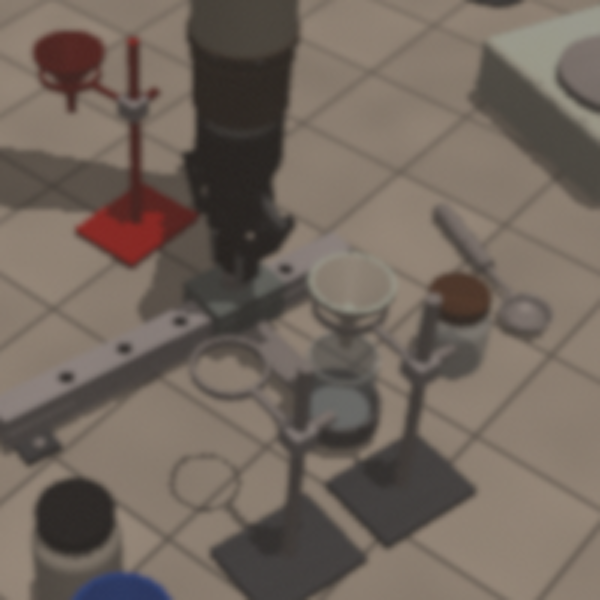

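Emit:
{"api": "drive_tool", "payload": {"moves": [[[0, 0, 0, 0.001, 0, 0, 0]]]}}

```text
clock: 6.7
position: [496.2, 124.4, 74.9]
ee_rot: [-0.617, 0.787, -0.001, 0.001]
contact_force: [-4.1, -1.5, 11.8]
gripper_width: 28.1
```

```bash
python3 - <<'E'
from st import *
for i in range(4):
    snap('side'); go(496,124.4,75,-0.242)
E
```

```text
t 6.75 pos [496.1 124.4  74.9] F [-2.4 -0.2  9.9] w 27.9
tool shift mm [ 0.   0.1 -0.1] rotvec [-0.003  0.001  0.002]
t 6.8 pos [496.1 124.4  74.9] F [-2.  -0.1  8.9] w 28.2
tool shift mm [-0.   0.1 -0.1] rotvec [-0.003  0.001  0.002]
t 6.85 pos [496.1 124.3  74.9] F [-3.6  0.2  9.4] w 28.2
tool shift mm [-0.   0.1 -0.1] rotvec [-0.003  0.001  0.002]
t 6.9 pos [496.1 124.4  74.9] F [-3.4 -0.4  9.1] w 28.3
tool shift mm [-0.   0.1 -0.1] rotvec [-0.003  0.001  0.002]
```

The arm holds a steady downward push of about 9 N against the hard stop, so I'm handing in.

```bash
python3 -c "
from bench import arm; print(arm.job_done())"
```

```text
the job is handed in; nothing more can be done
None
```

The job is handed in, with the pin home in the hole under the white funnel and the gripper still pressing on the knob; the interface gave no verdict.

- **Slide:** I gripped the knob and raised the pin to about 19.5 mm. Then I slid the carriage 60 mm to the +y hole, the white-funnel side. It first overshot by about 2 mm, which I corrected before lowering the pin.
- **Press:** The pin went down into the hole and stopped at TCP z ≈ 74.9 mm. That is about 5 mm below the gripping height, as expected for fully home. The hold was steady, with about 9 N down on the knob and the gripper closed at 28 mm.
- **Position:** The measured tool position was within about 0.2 mm of the calculated hole position.
- **Jar and bystanders:** In the last side and scene pictures the jar stands upright under the spout. The lidded jar, scoop and tub show no movement in those pictures; I judged this by eye and did not measure it.

I did not triangulate the distance from jar to spout at the end. My first measurement of the funnel rim put it about 65 mm along the rail from the knob, against the nominal 60 mm. I trusted the 60 mm hole spacing, because my funnel fit was only good to about 3 mm and its rim height came out 9 mm low.

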